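# Pivot a slide rail past a post into its measuring bay

### The job

Park the long slide rail in the black three-sided measuring bay by pushing it along the bench with the fingertips: angle it so that its right end (as seen from the robot) goes in behind the dark steel post first, then swing the left end in, and finish with the rail lying flush along the bay's back wall. Do not lift or tip the rail, and leave the other loose things on the bench where they are.

Things in the scene. Friction and masses are not known exactly. Their poses are not given: they have to be found in the camera images.
- rail: plain aluminium slide rail, 250 mm long (own y), 30 mm wide (own x), 25 mm high, 0.3 to 0.6 kg, loose and flat on the bench, five dark holes along its top. Origin: centre of its underside. It starts on the robot's side of the bay, roughly parallel to the back wall and shifted left of the post.
- rail_end_right (a point): centre of the rail's right end face (own y = -125 mm), 12.5 mm above its underside: the end that starts nearer the post and goes in first
- rail_end_left (a point): centre of the rail's left end face (own y = +125 mm), 12.5 mm above its underside
- bay: fixed black bay: three walls 30 mm high, 14 mm thick, no floor, open towards the robot. Origin: bench level, middle of the back wall's inner face; x points into that wall, y left along it. Inside 300 mm long (y -150 to 150); end walls reach 60 mm out (x -60 to 0). A seated rail's origin is at x = -15 mm. The gap from post to left end wall is shorter than the rail.
- post: fixed round dark steel post, 20 mm diameter, 55 mm tall, standing in front of the right part of the bay's mouth, about 80 mm from the back wall and 90 mm to the right of the bay's middle. Origin: centre of its foot. The rail may touch it.
- objective: small white microscope objective, 32 mm diameter, 55 mm tall, tapering at the top, standing on the bench to the right of the post; origin at the centre of its underside. To be left alone
- bottle: white plastic bottle, 60 mm diameter, 150 mm tall, standing at the front right; origin on its underside. To be left alone
- dish: open glass dish, 90 mm diameter, 20 mm tall, on the left of the bench; origin on its underside. To be left alone
- driver: screwdriver 160 mm long lying on the bench beyond the bay; origin under its middle. To be left alone
- cap: small black round lens cap, 36 mm diameter, 22 mm tall, standing outside the left end of the bay; origin on its underside. To be left alone
- jar: amber glass jar with black lid, 56 mm diameter, 70 mm tall, at the front left; origin on its underside. To be left alone
- mask: square framed photomask, 130 x 130 x 6 mm, lying flat on the right of the bench; origin on its underside. To be left alone

How it is judged:
On the way:
1. the rail's right end is in the bay behind the post while its left end is still out in front of the bay (x of rail_end_right in the frame of bay above -0.06 m and y of rail_end_right in the frame of bay below -0.06 m and x of rail_end_left in the frame of bay below -0.06 m), for 0.1 s.
At the end, for the whole second after the job is handed in: the rail lies flat and at rest inside the bay, between its end walls, both ends within 7 mm of touching the back wall (x of rail_end_right in the frame of bay between -0.022 and -0.008 m and x of rail_end_left in the frame of bay between -0.022 and -0.008 m and y of rail in the frame of bay between -0.032 and 0.032 m and y of rail_end_right in the frame of bay below -0.08 m and height (world z) of rail below 0.004 m and angle between rail's own z axis and vertical below 0.05 rad and linear speed of rail below 0.01 m/s).
It fails at once if the rail is lifted more than 12 mm or tipped more than about 9 degrees (height (world z) of rail above 0.012 m or angle between rail's own z axis and vertical above 0.16 rad).
It fails at once if another loose thing is shoved more than 20 mm (distance of any of objective, bottle, dish, driver, cap, jar, mask from where it was at the start of the episode above 0.02 m).
It also fails if it takes over 72 s, if anything falls off the work surface, if the arm or the gripper's body presses on something with over 40 N, if the wrist force passes 120 N, or if a joint passes its speed limit or range.

### The arm

A 6-joint arm with a two-finger parallel gripper is mounted at the origin on the work surface. World frame = base frame: x ahead of the robot, y to its left, z up, the work surface at z = 0. Lengths are in m, angles in rad, forces in N, time in s.
With the tool pointing down it reaches from about 0.35 to 0.975 m from the base axis. Payload 7.1 kg.
Tool frame: the origin (TCP) lies midway between the tips of the shut fingers; the grasp point (between the pads) lies 19 mm behind it; z points along the fingers, y is the line along which they close (so a half turn about z gives the same grasp; the last joint's range is limited). The gripper opens to 88 mm and grips with 3 to 60 N. Pads are 20 mm wide; open, the fingers measure 115 mm over their backs; the gripper's body (75 mm by 178 mm) begins 61 mm behind the grasp point.
Start: joints at [1.324, 0.423, 1.63, -0, 1.089, -0.019], TCP at [0.141, 0.609, 0.223] pointing down, gripper open.
Joint ranges: [-3, 3], [-0.9, 2.11], [0.09, 2.58], [-1.31, 4.45], [0.11, 2.69], [-2.54, 2.54]. Speed limits (rad/s): [2.39, 2.39, 3.01, 3.14, 3.14, 3.14].

### API

Orientations are given as a rotation vector (axis times angle).
In Python, from rig import arm gives the robot as it stands.
- The arm moves only by the shell command python3 -m jog 'ROWS' [OPENING]. ROWS is JSON, a list of rows, each a list of 6 numbers: the shift along the tool's x, y, z in mm, then the turn, a rotation vector about the tool's x, y, z in rad. In form: [[tx, ty, tz, rx, ry, rz], ...]. A call has 1 to 20 rows; each row is the pose to reach, as a shift and turn from the pose commanded when the call began, along the tool's axes at that moment; what a row does not reach only later rows make up. A row lasts 1/12 s, in which the tool goes at most 41.7 mm and 7.16 degrees, less where a joint would pass 70% of its speed; a pose out of reach is approached as far as the arm can. A call with a gripper value outside its range is refused whole. OPENING is the opening, from 0 (shut) to 1 (fully open), set as the call begins (- or left out, the last holds). The fingers move at their own pace and stop on an object; the grip force is fixed at half the most. Time passes only in rows, so rows that repeat a pose let the fingers close. It gives the time, the measured TCP pose, the force, the opening and the grip force at its end, in the units of the state.
- arm.get_state(): the state, without advancing time (a new reading comes with each control period).
- arm.snapshot(name): name is "scene" or "top" or "wrist"; returns a dict with "image" (384x512x3 uint8, blue, green, red), "fx", "fy", "cx", "cy" (pixels), "distortion" ([k1, k2, p1, p2, k3] as OpenCV has them; the pictures are not rectified), "eye" and "attitude" of the camera in the world; the wrist camera has in their place "T_tool_cam" (4x4, takes a point from camera to tool coordinates, whose origin is the TCP and whose axes are the flange's). Camera axes: x right, y up, looking along -z (the intrinsics and any distortion apply to the point x, -y, -z); pixel columns grow to the right and rows downward; lengths in m; the calibration is good to about 2 mm. A picture is of the moment at which its call begins: read the wrist's pose just before it. There is no depth.
- arm.finish_job(): hands the job in; it is judged then, once.
The state is a dict: "time": time; "qpos": joint angles; "joint_velocities": joint speeds; "joint_torque": joint torques, N m; "position": TCP position; "eef_rot": TCP orientation; "force": force on the tool from outside, world axes, zero at the start; "torque": the same for the moment, N m; "grip_width": opening from 0.0 (shut) to 1.0 (fully open); "gripper_force": force on a finger pad.
Only numpy, scipy, OpenCV 4.12 (cv2) and the standard library are available. Lean on these libraries where they do the work, as an engineer would, in place of code of your own. Each camera call takes 0.05 s, during which the arm holds its last target. There are 200 camera calls.

## Working session

There is one attempt and no reset: what is moved stays moved. The work goes in short steps, Python scripts to look and compute and a shell command to move; the robot and the scene stay as the last step left them, time stands still between calls to the robot, and variables do not carry over. Pictures are saved under pics/ and viewed, at most 10 in all, crops included, and the job is handed in when it is done.

```bash
mkdir -p pics
cat > h.py <<'E'
import numpy as np, cv2
from scipy.spatial.transform import Rotation as R
from rig import arm
def snap(name,f):
    s=arm.snapshot(name); cv2.imwrite('pics/'+f,s['image']); return s
def att(a):
    a=np.array(a,float)
    return a if a.shape==(3,3) else (R.from_rotvec(a).as_matrix() if a.size==3 else R.from_quat(a).as_matrix())
def world(s,px,z,st=None):
    K=np.array([[s['fx'],0,s['cx']],[0,s['fy'],s['cy']],[0,0,1]])
    u=cv2.undistortPoints(np.array(px,float).reshape(-1,1,2),K,np.array(s['distortion'],float))[:,0]
    d=np.c_[u[:,0],-u[:,1],-np.ones(len(u))]
    if 'eye' in s: A,e=att(s['attitude']),np.array(s['eye'])
    else:
        T=np.array(s['T_tool_cam']); Rt=R.from_rotvec(st['eef_rot']).as_matrix()
        A=Rt@T[:3,:3]; e=Rt@T[:3,3]+np.array(st['position'])
    d=d@A.T
    return e+d*((np.broadcast_to(z,len(u))-e[2])/d[:,2])[:,None]
E
python3 - <<'E'
from h import *
import pickle
s=snap('top','top0.png'); pickle.dump(s,open('top0.pkl','wb'))
print({k:v for k,v in s.items() if k!='image'}); print(arm.get_state())
E
```

```text
{'fx': 351.35421990538373, 'fy': 351.35421990538373, 'cx': 255.3225495062002, 'cy': 190.51757567081387, 'distortion': array([-0.08478104,  0.        ,  0.        ,  0.        ,  0.        ]), 'eye': array([ 0.4166705 , -0.02975869,  0.93444112]), 'attitude': array([ 0.12464643, -0.12433967, -1.57899625])}
{'time': 0.05, 'qpos': array([ 1.32398056e+00,  4.23843438e-01,  1.63066640e+00,  1.39809724e-06,
        1.08859088e+00, -1.89942844e-02]), 'joint_velocities': array([-0.00185825,  0.00065539,  0.00027108, -0.00048335,  0.0020784 ,
        0.00058435]), 'joint_torque': array([ 4.40092999e-04, -5.46085703e+01, -2.74615341e+01,  6.46840129e-02,
        1.86812785e-02, -6.14239624e-06]), 'position': array([0.14099836, 0.60833075, 0.22190934]), 'eef_rot': array([-3.57065801e-01, -3.12103182e+00,  2.34755659e-03]), 'force': array([ 0.49403771, -0.29582074, -0.09459377]), 'torque': array([ 0.05269106, -0.01872201, -0.00273336]), 'gripper_force': 0.0, 'grip_width': 1.0012422411501147}
```

View pics/top0.png

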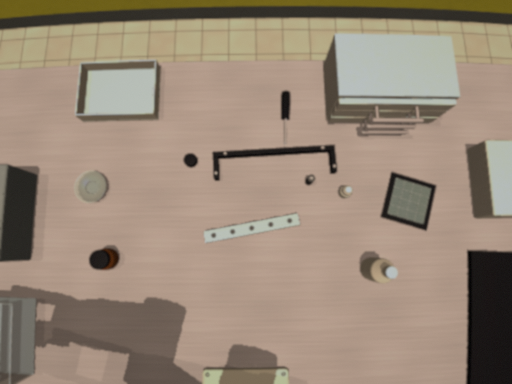

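The top view shows the rail from about (205,237) to (299,219), the bay's back wall from about (214,155) to (336,149), the post at (309,180), the objective at (345,191) and the cap at (190,160). I'll enlarge the middle to get corners.

Run:
```python
import cv2
i=cv2.imread('pics/top0.png')[130:255,180:370]
cv2.imwrite('pics/c0.png',cv2.resize(i,None,fx=4,fy=4,interpolation=cv2.INTER_CUBIC))
```

```text
(no output)
```

View pics/c0.png

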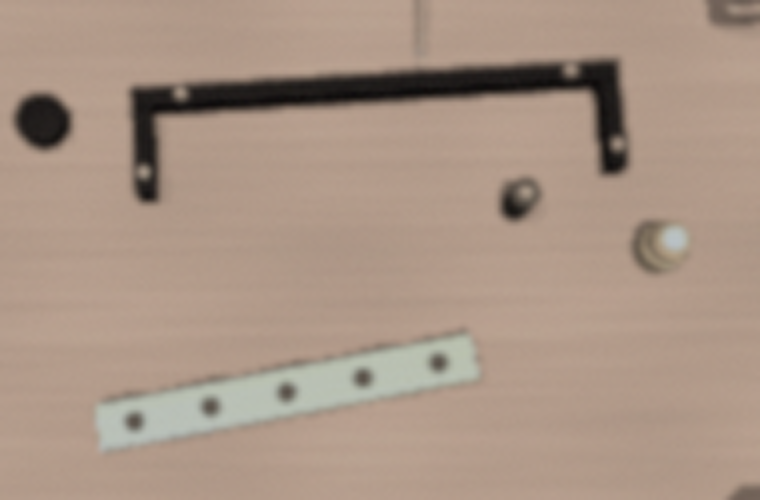

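```bash
cat >> h.py <<'E'
def frames(outL,outR,back=.014):
    # bay pose from outer back corners
    y=(outL-outR)[:2]; L=np.linalg.norm(y); y=y/L; x=np.array([y[1],-y[0]])
    return (outL+outR)[:2]/2-back*x, x, y, L
def tobay(b,p): d=np.asarray(p)[...,:2]-b[0]; return np.stack([d@b[1],d@b[2]],-1)
E
python3 - <<'E'
from h import *
import pickle
np.set_printoptions(precision=4,suppress=True)
s=pickle.load(open('top0.pkl','rb'))
f=lambda p:np.array([180,130])+(np.array(p,float)+.5)/4-.5
bay=world(s,f([(133,88),(617,60)]),.03)
b=frames(*bay); print('bay',b, np.arctan2(b[1][1],b[1][0]))
rc=world(s,f([(98,403),(467,332),(479,378),(101,450)]),.025)
h=world(s,f([(135,421),(210,406),(287,392),(363,377),(438,362)]),.025)
post=world(s,f([(528,188)]),.055); postf=world(s,f([(514,206)]),.0)
obj=world(s,f([(674,240)]),.055)
cap=world(s,f([(42,121)]),.022)
for n,p in dict(rail=rc,holes=h,post=post,postf=postf,obj=obj,cap=cap).items(): print(n,p[:,:2],'\n bay',tobay(b,p))
E
```

```text
bay (array([ 0.6611, -0.0811]), array([0.9988, 0.0488]), array([-0.0488,  0.9988]), np.float64(0.32381851750837587)) 0.04882374990280429
rail [[ 0.4592  0.103 ]
 [ 0.5024 -0.1364]
 [ 0.4724 -0.1434]
 [ 0.429   0.1008]] 
 bay [[-0.1926  0.1938]
 [-0.1612 -0.0475]
 [-0.1914 -0.0529]
 [-0.2229  0.1931]]
holes [[ 0.4474  0.079 ]
 [ 0.4566  0.0306]
 [ 0.465  -0.0191]
 [ 0.4741 -0.0683]
 [ 0.4832 -0.1171]] 
 bay [[-0.2056  0.1704]
 [-0.1988  0.1216]
 [-0.1928  0.0715]
 [-0.1861  0.0219]
 [-0.1794 -0.0272]]
post [[ 0.5913 -0.1748]] 
 bay [[-0.0743 -0.0901]]
postf [[ 0.5899 -0.1738]] 
 bay [[-0.0756 -0.0891]]
obj [[ 0.5565 -0.2671]] 
 bay [[-0.1135 -0.1806]]
cap [[0.6475 0.1431]] 
 bay [[-0.0026  0.2247]]
```

```bash
cat >> h.py <<'E'
def go(*targets):
    """targets: (x,y,z,yaw) world; yaw = angle of tool y from world y. Prints rows from present pose."""
    st=arm.get_state(); R0=R.from_rotvec(st['eef_rot']); p0=np.array(st['position'])
    for x,y,z,yaw in targets:
        Rt=R.from_euler('z',yaw)*R.from_matrix(np.diag([-1.,1,-1]))
        print(np.round(R0.inv().apply(np.array([x,y,z])-p0)*1000,1),np.round((R0.inv()*Rt).as_rotvec(),3))
B=(np.array([.6611,-.0811]),np.array([.9988,.0488]),np.array([-.0488,.9988]))
def w(p): return B[0]+p[0]*B[1]+p[1]*B[2]
E
python3 -c "
from h import *
go((.426,-.027,.15,.18),(.426,-.027,.008,.18))"
```

```text
[-421.1 -554.4   72.7] [-0.001 -0.    -0.408]
[-421.1 -554.2  214.7] [-0.001 -0.    -0.408]
```

```bash
python3 -m jog '[[-421,-554,73,0,0,-0.408],[-421,-554,73,0,0,-0.408],[-421,-554,73,0,0,-0.408],[-421,-554,73,0,0,-0.408],[-421,-554,73,0,0,-0.408],[-421,-554,73,0,0,-0.408],[-421,-554,73,0,0,-0.408],[-421,-554,73,0,0,-0.408],[-421,-554,73,0,0,-0.408],[-421,-554,73,0,0,-0.408],[-421,-554,73,0,0,-0.408],[-421,-554,73,0,0,-0.408],[-421,-554,73,0,0,-0.408],[-421,-554,73,0,0,-0.408],[-421,-554,73,0,0,-0.408],[-421,-554,73,0,0,-0.408],[-421,-554,73,0,0,-0.408],[-421,-554,73,0,0,-0.408],[-421,-554,73,0,0,-0.408],[-421,-554,73,0,0,-0.408]]' 1
python3 - <<'E'
from h import *
import pickle
st=arm.get_state(); s=snap('wrist','w0.png'); pickle.dump((s,st),open('w0.pkl','wb'))
go((.426,-.027,.15,.18),(.426,-.027,.008,.18)); print(st['force'])
E
```

```text
time: 1.72
position: [0.4253, -0.0257, 0.1493]
eef_rot: [0.281, -3.128, -0.001]
force: [-0.3, 0.2, -0.6]
grip_width: 1.003
gripper_force: 0.0
[-0.4 -1.9 -0.5] [ 0.    -0.001  0.001]
[ -0.6  -2.  141.5] [ 0.    -0.001  0.001]
[-0.33572649  0.22582152 -0.59158257]
```

View pics/w0.png

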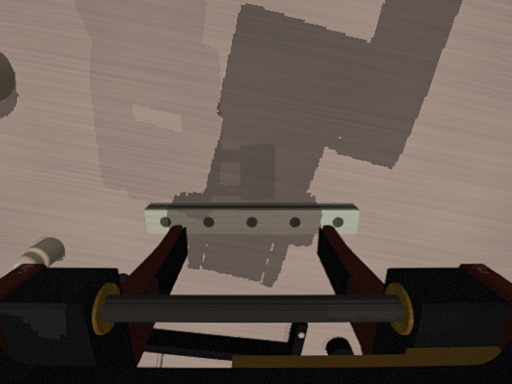

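The wrist view shows the rail parallel to the finger line: its holes are in row 222, columns 166 to 338, and its robot-side edge is near row 207. The bay is towards the bottom.

Run:
```python
from h import *
import pickle
s,st=pickle.load(open('w0.pkl','rb'))
print(world(s,[(166,222),(209,222),(252,222),(295,222),(338,222)],.025,st).round(4))
print(world(s,[(146,210),(358,210),(146,234),(358,234)],.025,st).round(4))
```

```text
[[ 0.4814 -0.1168  0.025 ]
 [ 0.4724 -0.0677  0.025 ]
 [ 0.4636 -0.0188  0.025 ]
 [ 0.4547  0.0302  0.025 ]
 [ 0.4459  0.0793  0.025 ]]
[[ 0.4706 -0.1406  0.025 ]
 [ 0.4275  0.0979  0.025 ]
 [ 0.5009 -0.1388  0.025 ]
 [ 0.4565  0.1069  0.025 ]]
```

```bash
python3 -m jog '[[0,-2,40,0,0,0],[0,-2,80,0,0,0],[0,-2,115,0,0,0],[0,-2,135,0,0,0],[0,-2,141,0,0,0],[0,-2,141,0,0,0],[0,-2,141,0,0,0]]'
python3 - <<'E'
from h import *
th=.436; n=np.array([np.cos(th),np.sin(th)])
t=w(np.array([-.124,.104])-.025*n); print(t)
go((*t,.008,.485))
E
```

```text
time: 2.35
position: [0.4266, -0.0271, 0.0093]
eef_rot: [-0.285, 3.129, -0.0]
force: [0.1, -0.9, 0.7]
grip_width: 1.002
gripper_force: 0.0
[0.51005482 0.00507288]
[-87.9  16.6   1.3] [-0.     0.    -0.303]
```

```bash
python3 -m jog '[[-5,0,1,0,0,0],[-10,0,1,0,0,0],[-14,0,1,0,0,0],[-19,1,1,0,0,-0.02],[-24,2,1,0,0,-0.04],[-29,3,1,0,0,-0.06],[-34,4,1,0,0,-0.08],[-39,5,1,0,0,-0.10],[-44,6,1,0,0,-0.12],[-49,7,1,0,0,-0.14],[-54,8,1,0,0,-0.16],[-59,9,1,0,0,-0.18],[-64,10,1,0,0,-0.20],[-69,11,1,0,0,-0.225],[-74,13,1,0,0,-0.25],[-79,14,1,0,0,-0.27],[-84,15,1,0,0,-0.29],[-88,16,1,0,0,-0.303],[-88,16,1,0,0,-0.303],[-88,16,1,0,0,-0.303]]'
python3 - <<'E'
from h import *
import pickle
print(arm.get_state()['force'])
s=snap('top','top1.png'); pickle.dump(s,open('top1.pkl','wb'))
i=s['image'][110:260,170:370]; cv2.imwrite('pics/c1.png',cv2.resize(i,None,fx=4,fy=4,interpolation=cv2.INTER_CUBIC))
E
```

```text
time: 4.02
position: [0.511, 0.0038, 0.0081]
eef_rot: [-0.752, 3.049, -0.001]
force: [-0.4, -0.8, 0.6]
grip_width: 1.002
gripper_force: 0.3
[-0.3618454  -0.81390063  0.6399439 ]
```

View pics/c1.png

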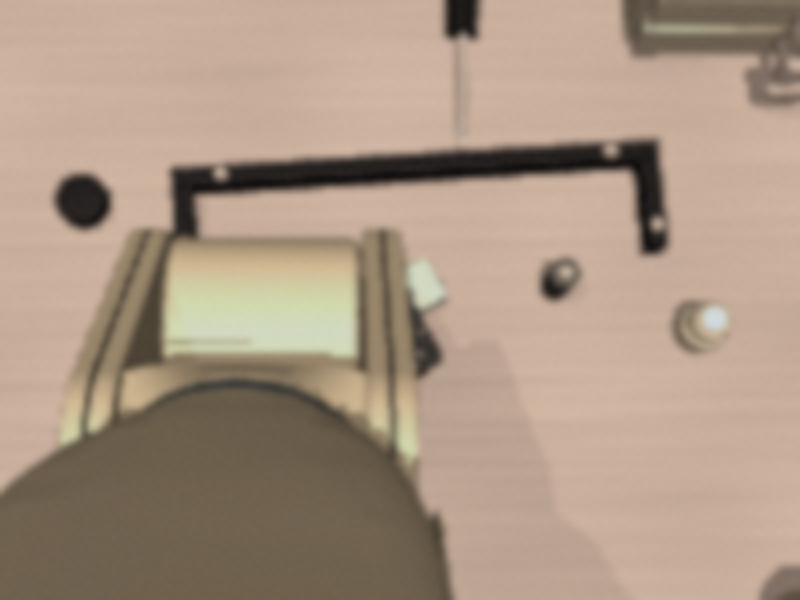

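```bash
python3 -m jog '[[20,0,0,0,0,0],[30,0,-20,0,0,0],[30,20,-60,0,0,0],[30,60,-100,0,0,0],[30,100,-130,0,0,0],[20,130,-140,0,0,0],[20,150,-140,0,0,0],[20,150,-140,0,0,0],[20,150,-140,0,0,0]]' 0
python3 - <<'E'
from h import *
import pickle
s=pickle.load(open('top1.pkl','rb'))
f=lambda p:np.array([170,110])+(np.array(p,float)+.5)/4-.5
print(tobay(B,world(s,f([(427,260),(447,298)]),.025)))
st=arm.get_state(); s=snap('wrist','w1.png'); pickle.dump((s,st),open('w1.pkl','wb'))
print(st['qpos'],st['position'])
E
```

```text
time: 4.82
position: [0.4231, 0.1287, 0.1487]
eef_rot: [-0.756, 3.046, 0.0]
force: [0.5, -0.4, 0.2]
grip_width: 0.357
gripper_force: 0.0
[[-0.05761978 -0.0026283 ]
 [-0.08384025 -0.01397119]]
[ 2.68304861e-01  2.72210438e-01  2.07976229e+00  4.57744172e-06
  7.86478379e-01 -1.78922257e+00] [0.42314684 0.12868006 0.14866647]
```

View pics/w1.png

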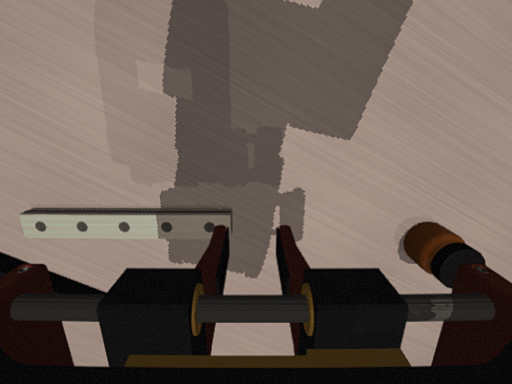

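The wrist view shows the holes at (41,227) to (209,227), with the rail's left end near column 231. The rail is parallel to the tool's y axis, and the jar is at right.

Run:
```python
from h import *
import pickle
s,st=pickle.load(open('w1.pkl','rb'))
h=world(s,[(41,227),(82,227),(124,227),(167,227),(209,227)],.025,st)[:,:2]
hb=tobay(B,h); print(hb.round(4)); C=hb.mean(0); d=hb[0]-hb[-1]; th=np.arctan2(d[0],-d[1]); u=np.array([np.sin(th),-np.cos(th)])
print('C',C,'th',th, np.degrees(th)); Le=C-.125*u; print('left',Le,'right',C+.125*u)
C1=np.array([-.0714,-.008]);print('slide',(C1-C)@u, 'lateral',(C1-C)@np.array([-u[1],u[0]]))
yaw=th+.0488
a=w(Le-.028*u); go((*a,.1,yaw),(*a,.008,yaw))
```

```text
[[-0.08    0.0152]
 [-0.1012  0.0599]
 [-0.1225  0.1051]
 [-0.144   0.1508]
 [-0.1649  0.1951]]
C [-0.12250352  0.10520385] th 0.4410539683349527 25.270530923089442
left [-0.17586512  0.21824163] right [-0.06914192 -0.00783393]
slide 0.1241862184557742 lateral -0.0021128847306274862
[-45.8   4.5  48.1] [-0.001  0.002 -0.005]
[-45.6   4.6 140.1] [-0.001  0.002 -0.005]
```

```bash
python3 -m jog '[[-40,6,0,0,0,0],[-46,6,30,0,0,0],[-46,6,70,0,0,0],[-46,6,105,0,0,0],[-46,6,130,0,0,0],[-46,6,140,0,0,0],[-46,6,140,0,0,0],[-46,6,140,0,0,0]]' 0
python3 -m jog '[[0,-5,0,0,0,0],[0,-9,0,0,0,0],[0,-13,0,0,0,0],[0,-18,0,0,0,0],[0,-23,0,0,0,0],[0,-28,0,0,0,0],[0,-33,0,0,0,0],[0,-38,0,0,0,0],[0,-43,0,0,0,0],[0,-48,0,0,0,0],[0,-53,0,0,0,0],[0,-58,0,0,0,0],[0,-63,0,0,0,0],[0,-68,0,0,0,0],[0,-72,0,0,0,0],[0,-72,0,0,0,0]]'
python3 - <<'E'
from h import *
import pickle
s=snap('top','top2.png'); pickle.dump(s,open('top2.pkl','wb'))
i=s['image'][110:260,170:370]; cv2.imwrite('pics/c2.png',cv2.resize(i,None,fx=4,fy=4,interpolation=cv2.INTER_CUBIC))
E
```

```text
time: 5.53
position: [0.461, 0.153, 0.0075]
eef_rot: [0.749, -3.05, 0.0]
force: [-0.8, 0.6, 0.4]
grip_width: 0.003
gripper_force: 0.0
time: 6.87
position: [0.4946, 0.0897, 0.0082]
eef_rot: [-0.751, 3.05, 0.0]
force: [-0.0, 1.8, 0.2]
grip_width: 0.007
gripper_force: 0.2
```

View pics/c2.png

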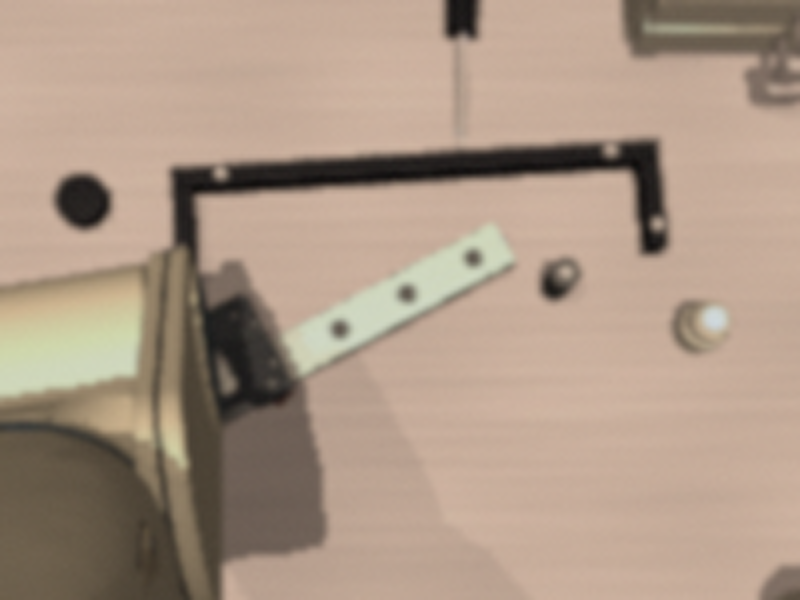

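The rail is sliding straight: its holes are at (340,329), (406,293) and (473,257) in the crop, and the right end at about (505,243) clears the post at (557,280). I'll check the line numerically.

```bash
cat >> h.py <<'E'
def railpose(hb):  # hb: rightmost-first hole points in bay frame, index 0 = 100 mm right of centre, 50 apart
    d=hb[0]-hb[-1]; th=np.arctan2(d[0],-d[1]); u=np.array([np.sin(th),-np.cos(th)])
    C=np.mean([p-(.1-.05*i)*u for i,p in enumerate(hb)],0); n=np.array([-u[1],u[0]])
    print('C',C.round(4),'deg',np.degrees(th).round(1),'R',(C+.125*u).round(4),'L',(C-.125*u).round(4),'backR',(C+.125*u+.015*n).round(4),'postclear',((C-[-.077,-.0895])@n-.025).round(4))
    return C,th,u,n
E
python3 - <<'E'
from h import *
import pickle
s=pickle.load(open('top2.pkl','rb'))
f=lambda p:np.array([170,110])+(np.array(p,float)+.5)/4-.5
railpose(tobay(B,world(s,f([(473,257),(406,293),(340,329)]),.025)))
E
```

```text
C [-0.1001  0.0576] deg 25.2 R [-0.0468 -0.0555] L [-0.1535  0.1706] backR [-0.0333 -0.0491] postclear 0.0168
```

```bash
python3 -m jog '[[0,-5,0,0,0,0],[0,-10,0,0,0,0],[0,-15,0,0,0,0],[0,-20,0,0,0,0],[0,-25,0,0,0,0],[0,-30,0,0,0,0],[0,-35,0,0,0,0],[0,-40,0,0,0,0],[0,-45,0,0,0,0],[0,-50,0,0,0,0],[0,-54,0,0,0,0],[0,-58,0,0,0,0],[0,-61,0,0,0,0],[0,-61,0,0,0,0],[0,-61,0,0,0,0]]'
python3 - <<'E'
from h import *
import pickle
s=snap('top','top3.png'); pickle.dump(s,open('top3.pkl','wb'))
i=s['image'][110:260,170:370]; cv2.imwrite('pics/c3.png',cv2.resize(i,None,fx=4,fy=4,interpolation=cv2.INTER_CUBIC))
E
```

```text
time: 8.17
position: [0.5224, 0.0359, 0.0077]
eef_rot: [0.752, -3.05, 0.0]
force: [-0.8, 1.6, 0.6]
grip_width: 0.008
gripper_force: 0.8
```

View pics/c3.png

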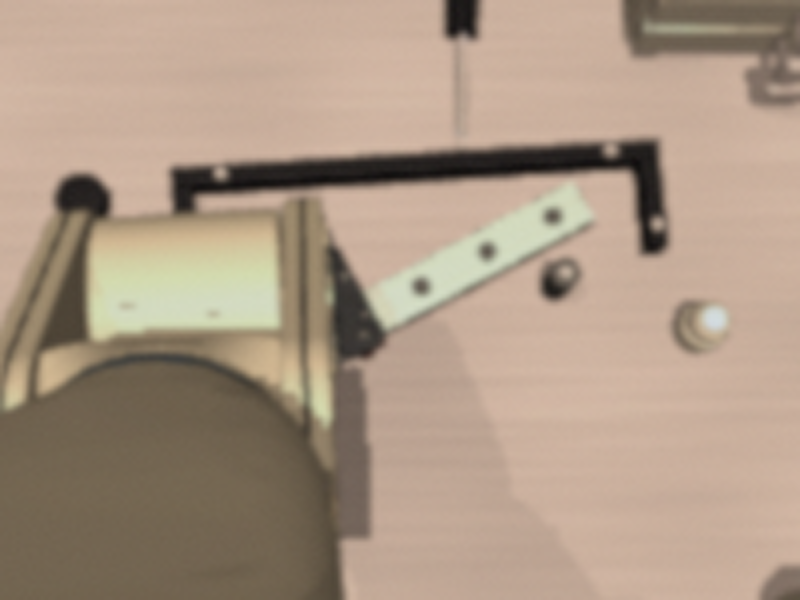

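```bash
python3 -m jog '[[0,20,0,0,0,0],[15,30,-20,0,0,0],[50,30,-45,0,0,0],[65,10,-50,0,0,0],[65,-20,-50,0,0,0],[65,-50,-50,0,0,0],[65,-61,-50,0,0,0],[65,-61,-50,0,0,0],[65,-61,-50,0,0,0]]' 1
python3 - <<'E'
from h import *
import pickle
s=pickle.load(open('top3.pkl','rb'))
f=lambda p:np.array([170,110])+(np.array(p,float)+.5)/4-.5
C,th,u,n=railpose(tobay(B,world(s,f([(553,215),(487,251),(421,286)]),.025)))
T=[]
a=w(C-.05*u-.04*n); T+=[(*a,.05,th+.0488),(*a,.008,th+.0488)]
Ce=np.array([-.017,C[1]])
for k in (0,.25,.5,.75,1):
    t=th*(1-k); uu=np.array([np.sin(t),-np.cos(t)]); nn=np.array([np.cos(t),np.sin(t)])
    T.append((*w(C+(Ce-C)*k-.05*uu-.025*nn),.008,t+.0488))
go(*T); print(arm.get_state()['grip_width'])
E
```

```text
time: 8.97
position: [0.4929, -0.0482, 0.0574]
eef_rot: [0.749, -3.05, -0.0]
force: [0.3, 0.9, -0.3]
grip_width: 0.649
gripper_force: 0.0
C [-0.0748  0.0024] deg 25.1 R [-0.0218 -0.1108] L [-0.1278  0.1156] backR [-0.0083 -0.1045] postclear 0.0159
[-26.7 -23.7   7.3] [ 0.    -0.001 -0.005]
[-26.7 -23.7  49.3] [ 0.    -0.001 -0.005]
[-41.7 -23.7  49.3] [ 0.    -0.001 -0.005]
[-60.4 -27.3  49.3] [ 0.    -0.001  0.105]
[-79.4 -31.5  49.3] [ 0.    -0.001  0.214]
[-98.5 -36.4  49.3] [ 0.    -0.001  0.323]
[-117.7  -41.9   49.3] [ 0.    -0.001  0.433]
0.6489157427578541
```

```bash
python3 -m jog '[[-15,-15,5,0,0,0],[-27,-24,10,0,0,0],[-27,-24,20,0,0,0],[-27,-24,35,0,0,0],[-27,-24,45,0,0,0],[-27,-24,49,0,0,0],[-27,-24,49,0,0,0]]' 1
python3 -m jog '[[-6,0,0,0,0,0],[-12,0,0,0,0,0],[-16,0,0,0,0,0.01],[-20,-1,0,0,0,0.03],[-24,-2,0,0,0,0.05],[-29,-3,0,0,0,0.08],[-34,-4,0,0,0,0.105],[-39,-5,0,0,0,0.132],[-44,-6,0,0,0,0.16],[-49,-7,0,0,0,0.187],[-53,-8,0,0,0,0.214],[-58,-9,0,0,0,0.241],[-63,-10,0,0,0,0.268],[-67,-11,0,0,0,0.295],[-72,-13,0,0,0,0.323],[-76,-14,0,0,0,0.35],[-80,-15,0,0,0,0.37],[-80,-15,0,0,0,0.37]]'
python3 - <<'E'
from h import *
print(arm.get_state()['torque'])
import pickle
st=arm.get_state(); s=snap('wrist','w4.png'); pickle.dump((s,st),open('w4.pkl','wb'))
E
```

```text
time: 9.55
position: [0.5263, -0.056, 0.0072]
eef_rot: [0.752, -3.047, -0.002]
force: [0.3, -0.6, 0.7]
grip_width: 0.997
gripper_force: 0.0
time: 11.05
position: [0.607, -0.0328, 0.0088]
eef_rot: [-0.175, 3.136, 0.0]
force: [-2.0, -0.6, 0.0]
grip_width: 0.997
gripper_force: 0.3
[ 0.04354043  0.11623587 -0.05923141]
```

View pics/w4.png

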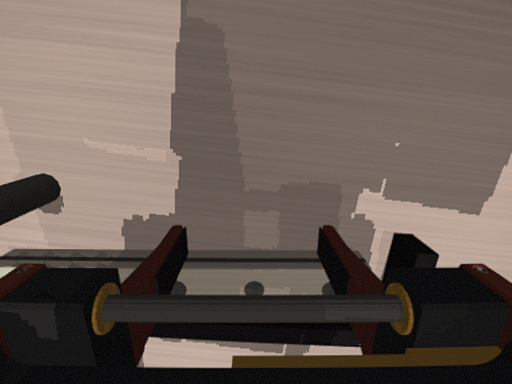

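The wrist view shows the rail flat against both fingers and parallel to the tool, inside the bay behind the post (upper left). The left end wall is at right near (405,250). I'll finish the turn and press it home.

Run:
```python
from h import *
st=arm.get_state(); t=tobay(B,np.array(st['position'])); print(t)
for x in (-.05,-.04): go((*w((x,t[1])),.008,.0488))
```

```text
[-0.05170377  0.05084526]
[-1.7 -0.1  0.8] [-0.     0.001  0.064]
[-11.7  -0.8   0.8] [-0.     0.001  0.064]
```

```bash
python3 -m jog '[[-1,0,0,0,0,0.02],[-2,0,0,0,0,0.04],[-4,0,0,0,0,0.064],[-6,0,0,0,0,0.064],[-8,0,0,0,0,0.064],[-10,0,0,0,0,0.064],[-10,0,0,0,0,0.064]]'
python3 -m jog '[[-1,0,0,0,0,0],[-2,0,0,0,0,0],[-2,0,0,0,0,0]]'
```

```text
time: 11.68
position: [0.6159, -0.0319, 0.0087]
eef_rot: [0.076, -3.14, -0.0]
force: [-4.4, 0.3, 3.1]
grip_width: 1.0
gripper_force: 2.1
time: 11.93
position: [0.6176, -0.0319, 0.0086]
eef_rot: [0.076, -3.139, -0.0]
force: [-5.4, -0.2, 3.6]
grip_width: 0.999
gripper_force: 2.6
```

```bash
python3 -m jog '[[-1,0,0,0,0,0],[-2,0,0,0,0,0],[-3,0,0,0,0,0],[-3,0,0,0,0,0]]'
python3 - <<'E'
from h import *
s=snap('top','top5.png')
i=s['image'][110:260,170:370]; cv2.imwrite('pics/c5.png',cv2.resize(i,None,fx=4,fy=4,interpolation=cv2.INTER_CUBIC))
print(tobay(B,np.array(arm.get_state()['position'])))
E
```

```text
time: 12.27
position: [0.6177, -0.0318, 0.0084]
eef_rot: [0.077, -3.133, -0.0]
force: [-12.9, -1.9, 11.2]
grip_width: 1.0
gripper_force: 6.7
[-0.04093659  0.05131975]
```

View pics/c5.png

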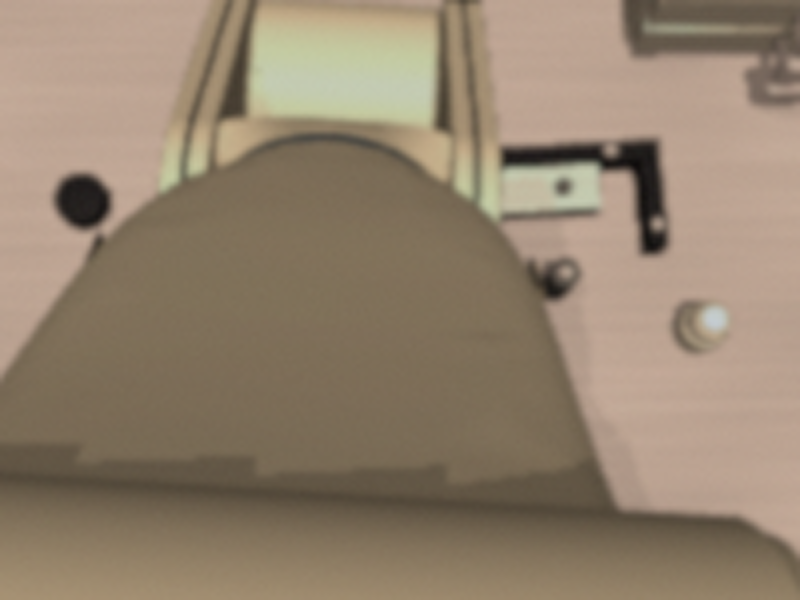

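The rail has met the back wall: the tool stopped at bay x = -41 mm with 13 N of force. The right end, near (600,187), lies close to the wall. I'll retreat and verify from above.

```bash
python3 -m jog '[[10,0,0,0,0,0],[25,0,0,0,0,0],[40,0,-30,0,0,0],[60,0,-70,0,0,0],[90,0,-110,0,0,0],[130,0,-140,0,0,0],[170,0,-150,0,0,0],[210,0,-150,0,0,0],[210,0,-150,0,0,0],[210,0,-150,0,0,0]]'
python3 - <<'E'
from h import *
import pickle
s=snap('top','top6.png'); pickle.dump(s,open('top6.pkl','wb'))
i=s['image'][110:260,170:370]; cv2.imwrite('pics/c6.png',cv2.resize(i,None,fx=4,fy=4,interpolation=cv2.INTER_CUBIC))
E
```

```text
time: 13.15
position: [0.4085, -0.0419, 0.1593]
eef_rot: [-0.077, 3.14, -0.0]
force: [0.3, 0.3, 0.1]
grip_width: 0.998
gripper_force: 0.0
```

View pics/c6.png

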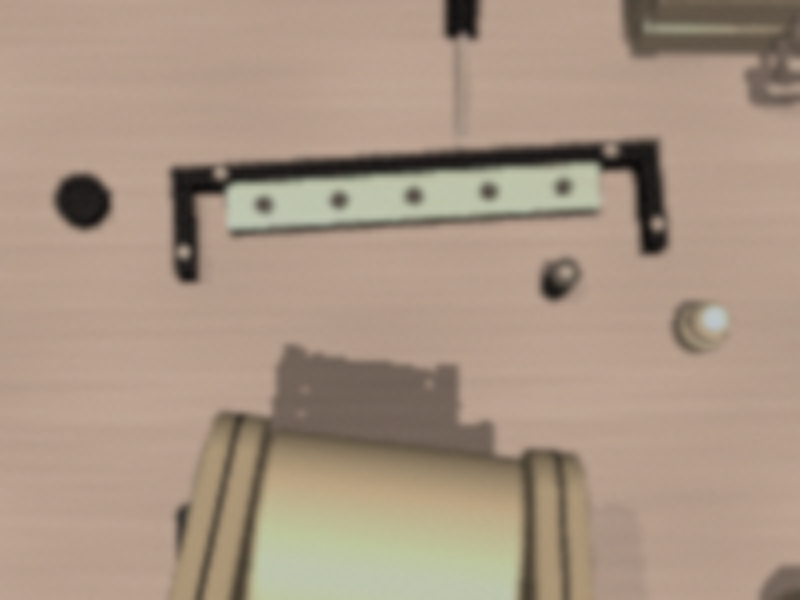

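The rail lies along the back wall with its holes at (264,204) to (563,187), parallel to the wall. I'll do a numeric check and hand in only if it passes.

Run:
```python
from h import *
import pickle
s=pickle.load(open('top6.pkl','rb'))
f=lambda p:np.array([170,110])+(np.array(p,float)+.5)/4-.5
C,th,u,n=railpose(tobay(B,world(s,f([(563,187),(488,191),(413,195.5),(339,200),(264,204)]),.025)))
r,l=C+.125*u,C-.125*u
if -.0205<r[0]<-.0095 and -.0205<l[0]<-.0095 and abs(C[1])<.025: print(arm.finish_job())
```

```text
C [-0.0133  0.0032] deg -0.1 R [-0.0135 -0.1218] L [-0.0131  0.1282] backR [ 0.0015 -0.1218] postclear 0.0385
the job is handed in; nothing more can be done
None
```

The rail is parked flush along the bay's back wall, right end first behind the post. At the last camera check both ends measured 13–14 mm from the wall (about 15 mm when seated) and the rail's middle was 3 mm left of the bay's centre. The job was handed in at about 13 s, and no verdict was returned.

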